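# Fetch the plaster fish from behind the containers

## Task

Get the plaster fish out from behind the three containers in the wooden stall: first clear all three containers onto the black mat, standing upright and wholly on it, then lay the fish, base down, in the middle of the pouring frame with its length along the frame's length (head either way), and finally stand each container back in the stall in its own place, just where it stood at the start. Put everything down gently rather than dropping it, never tip a container, and leave the mixing cup, spatula and brush where they are.

Things in the scene. Friction and masses are not known exactly. Their poses are not given: they have to be found in the camera images.
- jar: Amber glass jar with a wide black screw lid: a plain upright cylinder 50 mm in diameter, 98 mm tall (glass up to 82 mm, lid 49 mm across above). About 0.25 kg. Origin at the centre of its underside, z up.
- can: Plain steel can with a paper label: an upright cylinder 47 mm in diameter, 105 mm tall. About 0.30 kg. Origin at the centre of its underside, z up.
- bottle: White plastic bottle: round body 46 mm in diameter, straight up to 80 mm, then a shoulder to a narrow neck and a grey nozzle, 108 mm tall in all. About 0.20 kg. Origin at the centre of its underside, z up.
- fish: White plaster master model: a fish in relief on a rectangular base 44 mm (x) by 100 mm (y) by 22 mm high; the fish lies along the base, head towards +y, and rises to 42 mm in all. About 0.20 kg. Origin at the centre of the base's underside. Grasp it across the 44 mm width, on the base's upright sides.
- stall: Fixed wooden stall, 182 (x) by 262 mm (y): floor 8 mm thick; walls 6 mm thick, 45 mm high from the bench, on its back (+x) and both y sides; front open. Origin under its centre, on the bench. At the start the containers stand in a row on the floor near the front (x about -50 mm, y about -78, 0, 78 mm, any order) and the fish lies about 13 mm behind them, its length along y, at x about 10 mm.
- mat: Fixed black rubber mat on the bench, 200 mm square and 3 mm thick: the side area for the containers. Origin at the centre of its underside, on the bench; x and y along its edges.
- frame: Fixed pouring frame: an open-topped box of plywood boards with a grey floor. Inside 140 mm (x) by 180 mm (y, its length); the floor is 6 mm above the bench; walls 6 mm thick, rising to 61 mm above the bench, with dark clamps on the outside. Origin at the centre of its underside, on the bench.
- mixcup: Bystander, not to be moved: open pinkish-grey mixing cup, 84 mm across, 85 mm tall. Origin at the centre of its underside.
- spatula: Bystander, not to be moved: spatula 200 mm long lying on the bench, its handle towards its own -x.
- brush: Bystander, not to be moved: brush 160 mm long lying on the bench, its handle towards its own -x.

How it is judged:
By the outcome, as a careful person would: the job done as asked, in the order asked, and still so for the second after the job is handed in, with the robot touching nothing.
It also fails if it takes over 144 s, if anything falls off the work surface, if the arm or the gripper's body presses on something with over 40 N, if the wrist force passes 120 N, or if a joint passes its speed limit or range.

## Robot

A 6-joint arm with a two-finger parallel gripper is mounted at the origin on the work surface. World frame = base frame: x ahead of the robot, y to its left, z up, the work surface at z = 0. Lengths are in mm, angles in rad, forces in N, time in s.
With the tool pointing down it reaches from about 400 to 925 mm from the base axis. Payload 12.5 kg.
Tool frame: the origin (TCP) lies midway between the tips of the shut fingers; the grasp point (between the pads) lies 19 mm behind it; z points along the fingers, y is the line along which they close (so a half turn about z gives the same grasp; the last joint's range is limited). The gripper opens to 95 mm and grips with 3 to 60 N. Pads are 20 mm wide; open, the fingers measure 119 mm over their backs; the gripper's body (75 mm by 180 mm) begins 59 mm behind the grasp point.
Start: joints at [-1.332, 0.491, 1.559, -0, 1.092, -0.106], TCP at [211.279, -588.225, 214.661] pointing down, gripper open.
Joint ranges: [-3.1, 3.1], [-0.84, 2.19], [0.05, 2.79], [-1.13, 4.28], [0.06, 2.93], [-2.69, 2.69]. Speed limits (rad/s): [2.22, 2.22, 2.79, 3.14, 3.14, 3.14].

## Interface

Orientations are given as [roll, pitch, yaw] about the fixed x, y, z axes, in that order (R = Rz(yaw) Ry(pitch) Rx(roll)).
In Python, from cell import * gives the robot as it stands.
- The arm moves only by the tool servo_tool, never from a script. Its argument "moves" is one flat list of numbers, 5 for each row, row after row: the shift along the world's x, y, z as a fraction of full scale, then the turn about the world's z as a fraction of full scale, then the opening, from 0 (shut) to 1 (fully open). A call has 1 to 12 rows; each row is the pose to reach, as a shift and turn from the pose commanded when the call began, turning the shorter way round; what a row does not reach only later rows make up. Full scale, the value 1, is 400 mm for a shift and 180 degrees for a turn. A row lasts 1/12 s, in which the tool goes at most 41.7 mm and 7.16 degrees, less where a joint would pass 70% of its speed; a pose out of reach is approached as far as the arm can. A call with a number of a shift or a turn outside -1 to 1 is refused whole. A call with a gripper value outside its range is refused whole. The fingers move at their own pace and stop on an object; the grip force is fixed at half the most. Time passes only in rows, so rows that repeat a pose let the fingers close. It gives the time, the measured TCP pose, the force, the opening and the grip force at its end, in the units of the state.
- state(): the state, without advancing time (a new reading comes with each control period).
- read_camera(name): name is "scene" or "top" or "wrist"; returns (picture, depth): 420x560x3 uint8, blue, green, red; 420x560 float32, mm along the optical axis (not along the pixel's ray), 0 where there is no reading.
- get_calibration(name): a dict with "K" (3x3 intrinsics, pixels), "R" (3x3) and "t" (3): a world point X has camera coordinates R X + t. Camera axes: x right, y down, z forward; pixel columns grow to the right and rows downward; lengths in mm; the calibration is good to about 2 mm. A picture is of the moment at which its call begins: read the wrist's pose just before it. get_calibration takes no time and is no camera call; for the wrist camera it gives the pose at the moment of the call.
- job_done(): hands the job in; it is judged then, once.
The state is a dict: "t": time; "joints": joint angles; "qvel": joint speeds; "tau": joint torques, N m; "eef_pos": TCP position; "tcp_rot": TCP orientation; "ft_force": force on the tool from outside, world axes, zero at the start; "moment": the same for the moment, N m; "opening": opening from 0.0 (shut) to 1.0 (fully open); "grip_force": force on a finger pad.
Only numpy, scipy, OpenCV 4.12 (cv2) and the standard library are available. Lean on these libraries where they do the work, as an engineer would, in place of code of your own. Each camera call takes 0.05 s, during which the arm holds its last target. There are 200 camera calls.

## Working session

There is one attempt and no reset: what is moved stays moved. The work goes in short steps, Python scripts to look and compute and a tool call to move; the robot and the scene stay as the last step left them, time stands still between calls to the robot, and variables do not carry over. Pictures are saved under pics/ and viewed, at most 14 in all, crops included, and the job is handed in when it is done.

Besides the shell and the picture viewer there is one more tool, called after "Request:" as name(argument=value, ...) on one line, values as JSON. servo_tool: Moves the arm, as the interface text tells. Its arguments: {"type":"object","properties":{"moves":{"type":"array"}},"required":["moves"]}

```bash
ls; mkdir -p pics
python3 - <<'E'
from cell import *
import cv2,numpy as np
for n in("top","scene"):
    p,d=read_camera(n); c=get_calibration(n)
    cv2.imwrite(f"pics/{n}0.png",p); np.savez(f"{n}0.npz",p=p,d=d,**c)
    print(n,c["K"].tolist(),(-c["R"].T@c["t"]).round(),c["R"].round(2).tolist())
print(state())
E
```

```text
pics
top [[497.7820867883193, 0.0, 279.635578523183], [0.0, 497.7820867883193, 206.5823621050251], [0.0, 0.0, 1.0]] [ 461.    2. 1079.] [[-0.01, -1.0, 0.01], [-0.99, 0.01, -0.1], [0.1, -0.01, -0.99]]
scene [[520.2623947678037, 0.0, 273.5295722409274], [0.0, 520.2623947678037, 210.43487004756676], [0.0, 0.0, 1.0]] [1427. -484.  730.] [[0.46, 0.89, 0.01], [0.51, -0.26, -0.82], [-0.72, 0.38, -0.57]]
{'t': 0.1, 'joints': array([-1.33157792e+00,  4.91488548e-01,  1.55942831e+00,  1.35888259e-05,
        1.09175095e+00, -1.05599440e-01]), 'qvel': array([ 0.0010763 , -0.00304369, -0.00046669, -0.00188269, -0.00085135,
       -0.0004752 ]), 'tau': array([ 2.95337930e-03, -6.13621759e+01, -2.58604056e+01,  6.94008172e-02,
        4.70065721e-02, -5.01119905e-05]), 'eef_pos': array([ 211.23146185, -587.95925981,  214.11316006]), 'tcp_rot': array([-3.14052475e+00, -1.25310555e-04,  3.44811508e-01]), 'ft_force': array([ 0.11242374,  0.5140642 , -0.65793358]), 'moment': array([ 0.06262965,  0.01820719, -0.0354292 ]), 'grip_force': 0.0, 'opening': 0.9975764576550166}
```

View pics/top0.png

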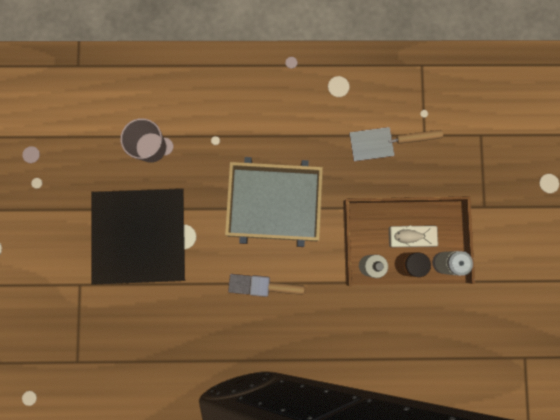

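View pics/scene0.png

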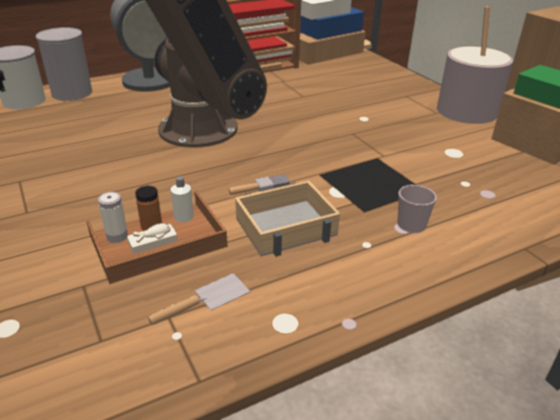

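The top view shows the mat at about (138,236), the frame at (274,201) and the stall at (409,242). In the stall stand the bottle (376,266), jar (417,264) and can (459,263), with the fish at (413,236). The cup is at (142,138), the brush near (265,286) and the spatula near (395,142).

```bash
cat > h.py <<'E'
import numpy as np,cv2
def cloud(p,d,K,R,t):
    v,u=np.mgrid[:d.shape[0],:d.shape[1]]
    X=np.stack([(u-K[0,2])*d/K[0,0],(v-K[1,2])*d/K[1,1],d],-1)
    W=(X-t)@R; W[d<=0]=np.nan; return W
def ray(u,v,z,K,R,t):
    r=R.T@np.linalg.solve(K,np.array([u,v,1.])); c=-R.T@t
    return c+r*(z-c[2])/r[2]
def rect(P):
    (c,s,a)=cv2.minAreaRect(P[:,:2].astype(np.float32)); return np.round(c,1),np.round(s,1),round(a,2)
def circ(P):
    x,y=P[:,0],P[:,1]; return P[:,:2].mean(0).round(1), np.ptp(x).round(1),np.ptp(y).round(1),len(P)
E
python3 - <<'E'
from h import *
def L(n):
    f=np.load(n+"0.npz"); a=[f[k] for k in"pdKRt"]; return a,cloud(*a)
a,W=L("top"); 
print("bench z",np.nanmedian(W[300:350,50:180,2]), np.nanmedian(W[60:120,50:180,2]))
def sel(W,u0,u1,v0,v1,z0,z1):
    s=W[v0:v1,u0:u1].reshape(-1,3); return s[(s[:,2]>z0)&(s[:,2]<z1)]
for n,b in dict(bottle=(355,392,245,285,60,130),jar=(400,436,245,285,88,130),can=(437,476,245,285,95,130),fishtop=(385,442,220,252,16,60),
  frame=(220,330,155,250,52,75),stall=(340,480,190,290,35,55),cup=(110,180,110,165,70,100)).items():
    P=sel(W,*b); print(n,circ(P),rect(P),np.median(P[:,2]).round(1),P[:,2].max().round(1))
# mat by darkness
m=(a[0].max(2)<25); m[:, :80]=0; m[:,190:]=0; m[:185]=0; m[290:]=0
v,u=np.nonzero(cv2.morphologyEx(m.astype(np.uint8),cv2.MORPH_OPEN,np.ones((5,5))))
P=np.array([ray(x,y,3,*a[2:]) for x,y in zip(u,v)]); print("mat",rect(P),len(P))
b,S=L("scene")
print("scene bench",np.nanmedian(S[300:330,60:140,2]))
for n,bb in dict(bottle=(165,200,170,225,62,130),jar=(132,165,180,240,86,130),can=(96,130,190,245,95,130)).items():
    P=sel(S,*bb); print(n,circ(P),P[:,2].max().round(1),np.nanpercentile(P,[2,98],axis=0).round(1).tolist())
m=(b[0].max(2)<30); m[:, :318]=0; m[:,420:]=0; m[:155]=0; m[210:]=0
v,u=np.nonzero(cv2.morphologyEx(m.astype(np.uint8),cv2.MORPH_OPEN,np.ones((5,5))))
P=np.array([ray(x,y,3,*b[2:]) for x,y in zip(u,v)]); print("mat",rect(P),len(P))
for nm,bb in dict(frame=(230,345,180,260,52,70),stall=(85,230,190,275,38,52)).items(): P=sel(S,*bb); print(nm,rect(P),len(P))
E
```

```text
bench z -0.26621538317244847 -0.004623844621154581
bottle (array([ 443.8, -198.2]), np.float64(44.2), np.float64(45.1), 465) (array([ 442.9, -201.2]), array([45. , 44.2]), 89.01) 91.3 119.1
jar (array([ 446.3, -278.8]), np.float64(47.2), np.float64(48.3), 527) (array([ 446.4, -280.2]), array([47.5, 47.7]), 85.24) 105.4 111.5
can (array([ 448.6, -357.5]), np.float64(44.9), np.float64(46.6), 532) (array([ 448.9, -359.6]), array([46.5, 44.9]), 89.08) 113.0 118.6
fishtop (array([ 504.3, -291.6]), np.float64(44.2), np.float64(101.2), 1006) (array([ 505.2, -294.7]), array([101.4,  43.8]), 89.56) 31.2 52.2
frame (array([580.1,   0.9]), np.float64(186.4), np.float64(199.4), 1231) (array([5.787e+02, 5.000e-01]), array([192.4, 180.1]), 86.19) 60.1 66.2
stall (array([ 513.9, -284.7]), np.float64(182.4), np.float64(263.8), 1573) (array([ 495.4, -281.8]), array([181.5, 263.2]), 0.38) 43.8 55.0
cup (array([709.2, 274.4]), np.float64(81.8), np.float64(82.5), 368) (array([704.4, 269. ]), array([82.4, 81.8]), 89.15) 82.5 88.9Traceback (most recent call last):
  File "<stdin>", line 14, in <module>
  File "h.py", line 10, in rect
    (c,s,a)=cv2.minAreaRect(P[:,:2].astype(np.float32)); return np.round(c,1),np.round(s,1),round(a,2)
                            ~^^^^^^
IndexError: too many indices for array: array is 1-dimensional, but 2 were indexed
```

Run:
```python
from h import *
def L(n):
    f=np.load(n+"0.npz"); a=[f[k] for k in"pdKRt"]; return a,cloud(*a)
def sel(W,u0,u1,v0,v1,z0,z1):
    s=W[v0:v1,u0:u1].reshape(-1,3); return s[(s[:,2]>z0)&(s[:,2]<z1)]
def big(m): 
    n,l,st,_=cv2.connectedComponentsWithStats(m.astype(np.uint8)); i=1+st[1:,4].argmax(); return np.nonzero(l==i)
a,W=L("top"); b,S=L("scene")
print(a[0][236,138],b[0][182,368])
for c,bb,in((a,(80,195,180,295)),(b,(310,425,150,212))):
    u0,u1,v0,v1=bb; s=c[0][v0:v1,u0:u1].max(2); m=cv2.morphologyEx((s<40).astype(np.uint8),cv2.MORPH_OPEN,np.ones((5,5)))
    v,u=big(m); P=np.array([ray(x+u0,y+v0,3,*c[2:]) for x,y in zip(u,v)]); print("mat",rect(P),len(P))
# frame inner floor z 6
for nm,V,bb in(("top",W,(220,330,155,250)),("scene",S,(230,345,180,260))):
    P=sel(V,*bb,3.5,12); 
    P=P[(abs(P[:,0]-580)<85)&(abs(P[:,1])<105)]
    P2=sel(V,*bb,57,64); print(nm,"floor",rect(P),len(P),"rim",rect(P2),P2[:,:2].min(0),P2[:,:2].max(0))
    for lo in(-1,1): # long rim walls x=+-73
        Q=P2[(np.sign(P2[:,0]-580)==lo)&(abs(P2[:,1])<60)&(abs(P2[:,0]-580)>55)]
        print(lo,cv2.fitLine(Q[:,:2].astype(np.float32),cv2.DIST_HUBER,0,.01,.01).ravel().round(3),len(Q))
        Q=P2[(np.sign(P2[:,1])==lo)&(abs(P2[:,0]-580)<50)&(abs(P2[:,1])>75)]
        print(lo,cv2.fitLine(Q[:,:2].astype(np.float32),cv2.DIST_HUBER,0,.01,.01).ravel().round(3),len(Q))
for n,bb in dict(bottle=(165,200,170,225,62,130),jar=(132,165,180,240,86,130),can=(96,130,190,245,95,130)).items():
    P=sel(S,*bb); print(n,circ(P),np.nanpercentile(P,[1,99],axis=0).round(1).tolist())
P=sel(S,85,230,190,275,38,48);P=P[P[:,0]>470];print("stall",rect(P))
P=sel(S,122,182,220,252,20,34);P=P[abs(P[:,0]-505)<30];print("fish",rect(P),P[:,2].max())
```

```text
[26 30 30] [49 50 51]
mat (array([514.6, 291.9]), array([183.6, 165.3]), 1.62) 5010Traceback (most recent call last):
  File "<stdin>", line 12, in <module>
  File "<stdin>", line 7, in big
ValueError: attempt to get argmax of an empty sequence
```

Run:
```python
from h import *
def L(n):
    f=np.load(n+"0.npz"); a=[f[k] for k in"pdKRt"]; return a,cloud(*a)
def sel(W,u0,u1,v0,v1,z0,z1):
    s=W[v0:v1,u0:u1].reshape(-1,3); return s[(s[:,2]>z0)&(s[:,2]<z1)]
def big(m): 
    n,l,st,_=cv2.connectedComponentsWithStats(m.astype(np.uint8)); i=1+st[1:,4].argmax(); return np.nonzero(l==i)
a,W=L("top"); b,S=L("scene")
for c,bb,in((a,(80,195,180,295)),(b,(310,425,150,212))):
    u0,u1,v0,v1=bb; q=c[0][v0:v1,u0:u1].astype(int); m=cv2.morphologyEx(((q.max(2)-q.min(2)<12)&(q.max(2)<80)).astype(np.uint8),cv2.MORPH_OPEN,np.ones((3,3)))
    v,u=big(m); P=np.array([ray(x+u0,y+v0,3,*c[2:]) for x,y in zip(u,v)]); print("mat",rect(P),len(P))
for nm,V,bb in(("top",W,(220,330,155,250)),("scene",S,(230,345,180,260))):
    P=sel(V,*bb,3.5,12); 
    P=P[(abs(P[:,0]-580)<85)&(abs(P[:,1])<105)]
    P2=sel(V,*bb,57,64); print(nm,"floor",rect(P),len(P),"rim",rect(P2),P2[:,:2].min(0),P2[:,:2].max(0))
    for lo in(-1,1):
        for k,Q in(("x",P2[(np.sign(P2[:,0]-580)==lo)&(abs(P2[:,1])<60)&(abs(P2[:,0]-580)>55)]),("y",P2[(np.sign(P2[:,1])==lo)&(abs(P2[:,0]-580)<50)&(abs(P2[:,1])>75)])):
            if len(Q)>5: print(k,lo,cv2.fitLine(Q[:,:2].astype(np.float32),cv2.DIST_HUBER,0,.01,.01).ravel().round(3),len(Q))
for n,bb in dict(bottle=(165,200,170,225,62,130),jar=(132,165,180,240,86,130),can=(96,130,190,245,95,130)).items():
    P=sel(S,*bb); print(n,circ(P),np.nanpercentile(P,[1,99],axis=0).round(1).tolist())
P=sel(S,85,230,190,275,38,48);P=P[P[:,0]>470];print("stall",rect(P))
P=sel(S,122,182,220,252,20,34);P=P[abs(P[:,0]-505)<30];print("fish",rect(P),P[:,2].max())
```

```text
mat (array([513.1, 284.1]), array([189.1, 172.9]), 4.23) 5716
mat (array([508.1, 294.4]), array([191.6, 192.1]), 1.98) 2518
top floor (array([ 5.775e+02, -5.000e-01]), array([164.8, 207.6]), 2.79) 4693 rim (array([5.787e+02, 5.000e-01]), array([192.4, 177.3]), 86.58) [486.69375578 -98.29565739] [670.47081984 100.58312836]
x -1 [6.90000e-02 9.98000e-01 5.04834e+02 1.00000e-02] 181
y -1 [ 9.98000e-01 -6.30000e-02  5.78945e+02 -9.27010e+01] 139
x 1 [7.20000e-02 9.97000e-01 6.51515e+02 4.15000e-01] 187
y 1 [ 9.98000e-01 -6.80000e-02  5.78797e+02  9.34940e+01] 141
scene floor (array([580.8,  -3.4]), array([203.5, 166.8]), 89.66) 1524 rim (array([ 5.783e+02, -5.000e-01]), array([194.1, 183.9]), 86.6) [ 484.66076016 -101.01224676] [673.76307734 100.58056102]
x -1 [ 5.40000e-02  9.99000e-01  5.04212e+02 -1.11300e+00] 154
y -1 [ 9.98000e-01 -5.80000e-02  5.79367e+02 -9.51720e+01] 94
x 1 [ 7.8000e-02  9.9700e-01  6.5179e+02 -3.7700e-01] 198
y 1 [ 9.97000e-01 -7.90000e-02  5.80728e+02  9.03660e+01] 91
bottle (array([ 454.1, -206.6]), np.float64(44.5), np.float64(44.9), 421) [[433.4, -225.6, 62.4], [466.7, -182.8, 117.5]]
jar (array([ 454.3, -283.8]), np.float64(50.5), np.float64(48.6), 386) [[423.7, -306.1, 86.3], [471.2, -259.5, 109.9]]
can (array([ 456.3, -363.1]), np.float64(52.3), np.float64(47.6), 386) [[425.4, -384.9, 95.6], [472.3, -340.4, 118.0]]
stall (array([ 529. , -282.3]), array([117.5, 263.7]), 0.2)
fish (array([ 504. , -296.7]), array([ 50.1, 100.3]), 0.19) 33.973812331592605
```

Request:
servo_tool(moves=[0.58,0.963,-0.08,0.39,0.75,0.58,0.963,-0.08,0.39,0.75,0.58,0.963,-0.08,0.39,0.75,0.58,0.963,-0.08,0.39,0.75,0.58,0.963,-0.08,0.39,0.75,0.58,0.963,-0.08,0.39,0.75,0.58,0.963,-0.08,0.39,0.75,0.58,0.963,-0.08,0.39,0.75,0.58,0.963,-0.08,0.39,0.75,0.58,0.963,-0.08,0.39,0.75,0.58,0.963,-0.08,0.39,0.75,0.58,0.963,-0.08,0.39,0.75])

```text
t: 1.1
eef_pos: [444.9, -198.6, 182.2]
tcp_rot: [-3.141, -0.001, 1.575]
ft_force: [0.6, 0.1, 0.8]
opening: 0.749
grip_force: 0.0
```

Run:
```python
from h import *
f=np.load("top0.npz"); a=[f[k] for k in"KRt"]
C=np.array([ray(u,v,3,*a)[:2] for u,v in((91.5,191.5),(184,189),(186,283.5),(92.5,285))]); print(C.round(1),C.mean(0))
from cell import *
p,d=read_camera("wrist"); c=get_calibration("wrist"); cv2.imwrite("pics/w1.png",p); np.savez("w10.npz",p=p,d=d,**c); s=state(); print(s["eef_pos"],s["tcp_rot"],s["joints"])
print(-c["R"].T@c["t"],c["R"].round(2).tolist())
W=cloud(p,d,c["K"],c["R"],c["t"])
np.save("w1W.npy",W)
for z0,z1 in((84,90),(102,110),(110,116),(27,33),(5,11)):
    q=W[(W[...,2]>z0)&(W[...,2]<z1)]; print(z0,len(q), q.min(0) if len(q) else 0, q.max(0) if len(q) else 0)
```

```text
[[607.5 395.5]
 [611.7 195.4]
 [408.1 188.8]
 [406.7 387.4]] [508.50234173 291.77338152]
[ 444.16751745 -200.60431354  182.35293372] [-3.14113837e+00 -5.05445290e-04  1.57426071e+00] [-5.59953588e-01  3.38241000e-01  1.92662336e+00  2.40159317e-04
  8.77382322e-01 -5.63571652e-01]
[ 443.82075824 -125.99269147  352.08903423] [[1.0, 0.0, -0.0], [0.0, -0.96, 0.26], [0.0, -0.26, -0.96]]
84 733 [ 418.75551342 -341.0977586    84.02248377] [ 465.8049421  -182.15909764   89.99692695]
102 745 [ 422.3102305  -308.34724025  102.00125109] [ 465.82055364 -195.42071174  109.96641685]
110 249 [ 432.48960984 -212.57001546  110.03365713] [ 449.94470825 -196.52731942  115.99815871]
27 1679 [ 400.97498268 -357.1707513    27.0129406 ] [646.43935162 -12.23555083  32.9798158 ]
5 22615 [ 382.00215247 -403.78860065    5.00000103] [721.73631565  -4.03160419  10.99671568]
```

View pics/w1.png

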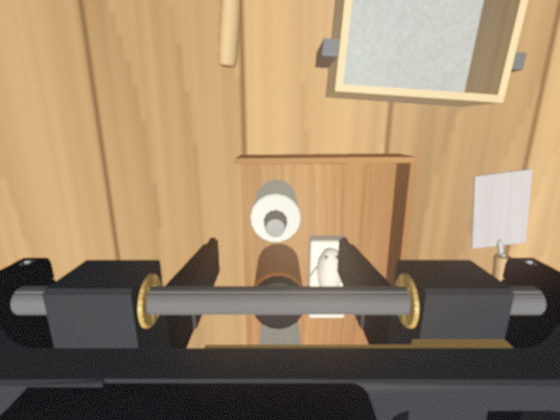

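The wrist view shows the bottle's nozzle at (275,228), between the open fingers. The jar is at (278,300) and the fish at (325,275).

Request:
servo_tool(moves=[-0.002,0,0,0,0.75,-0.002,0,0,0,0.75,-0.002,0,-0.08,0,0.75,-0.002,0,-0.16,0,0.75,-0.002,0,-0.23,0,0.75,-0.002,0,-0.28,0,0.75,-0.002,0,-0.31,0,0.75,-0.002,0,-0.3165,0,0.75,-0.002,0,-0.3165,0,0.75,-0.002,0,-0.3165,0,0.75,-0.002,0,-0.3165,0,0.75,-0.002,0,-0.3165,0,0.75])

```text
t: 2.15
eef_pos: [442.8, -203.5, 57.0]
tcp_rot: [3.14, 0.001, 1.57]
ft_force: [-1.0, -0.2, -0.3]
opening: 0.747
grip_force: 0.0
```

Request:
servo_tool(moves=[0,0,0,0,0.6,0,0,0,0,0.5,0,0,0,0,0.4,0,0,0,0,0.4,0,0,0,0,0.4,0,0,0,0,0.4])

```text
t: 2.65
eef_pos: [442.5, -203.0, 56.1]
tcp_rot: [3.141, 0.0, 1.57]
ft_force: [-1.0, -0.6, 2.4]
opening: 0.477
grip_force: 30.0
```

Request:
servo_tool(moves=[0,0,0.03,0,0.4,0,0,0.08,0,0.4,0,0,0.13,0,0.4,0,0.02,0.17,0,0.4,0.01,0.06,0.19,0,0.4,0.02,0.12,0.19,0,0.4,0.03,0.2,0.19,0,0.4,0.05,0.28,0.19,0,0.4,0.07,0.36,0.19,0,0.4,0.09,0.44,0.19,0,0.4,0.11,0.52,0.19,0,0.4,0.12,0.6,0.19,0,0.4])

```text
t: 3.65
eef_pos: [490.8, 38.7, 131.8]
tcp_rot: [3.142, -0.0, 1.57]
ft_force: [0.9, -0.1, -2.5]
opening: 0.475
grip_force: 30.0
```

Request:
servo_tool(moves=[0.02,0.08,0,0,0.4,0.03,0.16,0,0,0.4,0.046,0.24,0,0,0.4,0.046,0.32,0,0,0.4,0.046,0.4,0,0,0.4,0.046,0.48,0,0,0.4,0.046,0.56,0,0,0.4,0.046,0.64,0,0,0.4,0.046,0.71,0,0,0.4,0.046,0.76,0,0,0.4,0.046,0.7875,0,0,0.4,0.046,0.7875,0,0,0.4])

```text
t: 4.65
eef_pos: [508.4, 353.6, 131.4]
tcp_rot: [-3.141, 0.0, 1.572]
ft_force: [0.3, -1.0, -3.2]
opening: 0.479
grip_force: 30.0
```

Request:
servo_tool(moves=[0,0,-0.005,0,0.4,0,0,-0.03,0,0.4,0,0,-0.07,0,0.4,0,0,-0.11,0,0.4,0,0,-0.145,0,0.4,0,0,-0.17,0,0.4,0,0,-0.185,0,0.4,0,0,-0.193,0,0.4,0,0,-0.197,0,0.4,0,0,-0.2,0,0.4,0,0,-0.2,0,0.4,0,0,-0.2,0,0.4])

```text
t: 5.65
eef_pos: [509.1, 352.1, 52.6]
tcp_rot: [3.141, -0.0, 1.57]
ft_force: [-0.2, 0.6, -2.2]
opening: 0.478
grip_force: 30.0
```

Request:
servo_tool(moves=[0,0,-0.001,0,0.4,0,0,-0.002,0,0.4,0,0,-0.003,0,0.4,0,0,-0.003,0,0.4])

```text
t: 5.98
eef_pos: [509.0, 352.1, 51.2]
tcp_rot: [3.141, -0.0, 1.57]
ft_force: [-0.4, -0.4, 0.9]
opening: 0.48
grip_force: 30.0
```

Request:
servo_tool(moves=[0,0,0,0,0.55,0,0,0,0,0.75,0,0,0,0,0.75,0,0,0.06,0,0.75,0,0,0.14,0,0.75,0,-0.04,0.2,0,0.75,-0.02,-0.12,0.2,0,0.75,-0.04,-0.22,0.2,0,0.75,-0.06,-0.32,0.2,0,0.75,-0.08,-0.42,0.2,0,0.75,-0.1,-0.52,0.2,0,0.75,-0.12,-0.62,0.2,0,0.75])

```text
t: 6.98
eef_pos: [460.2, 102.4, 131.1]
tcp_rot: [3.141, -0.0, 1.57]
ft_force: [1.3, -0.2, 0.7]
opening: 0.752
grip_force: 0.0
```

Request:
servo_tool(moves=[-0.02,-0.1,0,0,0.75,-0.03,-0.2,0,0,0.75,-0.035,-0.3,0,0,0.75,-0.035,-0.4,0,0,0.75,-0.035,-0.5,0,0,0.75,-0.035,-0.6,0,0,0.75,-0.035,-0.7,0,0,0.75,-0.035,-0.8,0,0,0.75,-0.035,-0.9,0,0,0.75,-0.035,-0.964,0,0,0.75,-0.035,-0.964,0,0,0.75,-0.035,-0.964,0,0,0.75])

```text
t: 7.98
eef_pos: [446.5, -282.6, 130.6]
tcp_rot: [3.142, -0.0, 1.568]
ft_force: [-0.8, 0.2, -0.4]
opening: 0.751
grip_force: 0.0
```

Request:
servo_tool(moves=[0,0,-0.02,0,0.75,0,0,-0.06,0,0.75,0,0,-0.11,0,0.75,0,0,-0.15,0,0.75,0,0,-0.18,0,0.75,0,0,-0.1875,0,0.75,0,0,-0.1875,0,0.75,0,0,-0.1875,0,0.75,0,0,-0.1875,0,0.65,0,0,-0.1875,0,0.6,0,0,-0.1875,0,0.55,0,0,-0.1875,0,0.5])

```text
t: 8.98
eef_pos: [446.8, -281.7, 56.3]
tcp_rot: [3.141, 0.0, 1.57]
ft_force: [-2.5, 0.5, 2.1]
opening: 0.536
grip_force: 1.5
```

Request:
servo_tool(moves=[0,0,0,0,0.45,0,0,0,0,0.4,0,0,0,0,0.4,0,0,0.03,0,0.4,0,0,0.08,0,0.4,0,0,0.13,0,0.4,0,0.02,0.17,0,0.4,0.01,0.06,0.19,0,0.4,0.02,0.12,0.19,0,0.4,0.03,0.2,0.19,0,0.4,0.05,0.28,0.19,0,0.4,0.07,0.36,0.19,0,0.4])

```text
t: 9.98
eef_pos: [474.7, -136.3, 131.7]
tcp_rot: [-3.142, -0.0, 1.569]
ft_force: [1.0, 0.1, -2.2]
opening: 0.517
grip_force: 29.9
```

Request:
servo_tool(moves=[0.02,0.08,0,0,0.4,0.04,0.16,0,0,0.4,0.06,0.24,0,0,0.4,0.085,0.32,0,0,0.4,0.085,0.4,0,0,0.4,0.085,0.48,0,0,0.4,0.085,0.56,0,0,0.4,0.085,0.64,0,0,0.4,0.085,0.72,0,0,0.4,0.085,0.8,0,0,0.4,0.085,0.88,0,0,0.4,0.085,0.96,0,0,0.4])

```text
t: 10.98
eef_pos: [508.5, 248.0, 131.6]
tcp_rot: [-3.141, 0.0, 1.57]
ft_force: [1.2, -0.3, -2.5]
opening: 0.516
grip_force: 29.9
```

Request:
servo_tool(moves=[0,0.06,0,0,0.4,0,0.1,0,0,0.4,0,0.114,-0.01,0,0.4,0,0.114,-0.05,0,0.4,0,0.114,-0.09,0,0.4,0,0.114,-0.13,0,0.4,0,0.114,-0.16,0,0.4,0,0.114,-0.18,0,0.4,0,0.114,-0.19,0,0.4,0,0.114,-0.197,0,0.4,0,0.114,-0.2,0,0.4,0,0.114,-0.2,0,0.4])

```text
t: 11.98
eef_pos: [509.0, 291.9, 52.1]
tcp_rot: [3.141, -0.0, 1.57]
ft_force: [-0.1, -0.5, -2.6]
opening: 0.522
grip_force: 29.9
```

Request:
servo_tool(moves=[0,0,-0.001,0,0.4,0,0,-0.002,0,0.4,0,0,-0.003,0,0.4,0,0,-0.003,0,0.4])

```text
t: 12.32
eef_pos: [509.1, 292.1, 51.2]
tcp_rot: [3.141, -0.0, 1.57]
ft_force: [-0.2, -0.2, 2.4]
opening: 0.521
grip_force: 29.9
```

Request:
servo_tool(moves=[0,0,0,0,0.6,0,0,0,0,0.75,0,0,0,0,0.75,0,0,0.06,0,0.75,0,0,0.14,0,0.75,0,-0.05,0.2,0,0.75,-0.02,-0.15,0.2,0,0.75,-0.04,-0.25,0.2,0,0.75,-0.06,-0.35,0.2,0,0.75,-0.08,-0.45,0.2,0,0.75,-0.1,-0.55,0.2,0,0.75,-0.12,-0.65,0.2,0,0.75])

```text
t: 13.32
eef_pos: [460.2, 30.4, 130.8]
tcp_rot: [3.141, 0.0, 1.57]
ft_force: [0.9, -0.1, -0.4]
opening: 0.749
grip_force: 0.0
```

Request:
servo_tool(moves=[-0.02,-0.1,0,0,0.75,-0.03,-0.2,0,0,0.75,-0.03,-0.3,0,0,0.75,-0.03,-0.4,0,0,0.75,-0.03,-0.5,0,0,0.75,-0.03,-0.6,0,0,0.75,-0.03,-0.7,0,0,0.75,-0.03,-0.8,0,0,0.75,-0.03,-0.9,0,0,0.75,-0.03,-0.9825,0,0,0.75,-0.03,-0.9825,0,0,0.75,-0.03,-0.9825,0,0,0.75])

```text
t: 14.32
eef_pos: [448.4, -362.4, 130.2]
tcp_rot: [-3.141, -0.0, 1.568]
ft_force: [0.1, 0.7, 0.1]
opening: 0.747
grip_force: 0.0
```

Request:
servo_tool(moves=[0,0,-0.02,0,0.75,0,0,-0.06,0,0.75,0,0,-0.11,0,0.75,0,0,-0.15,0,0.75,0,0,-0.18,0,0.75,0,0,-0.187,0,0.75,0,0,-0.187,0,0.75,0,0,-0.187,0,0.75,0,0,-0.187,0,0.65,0,0,-0.187,0,0.6,0,0,-0.187,0,0.55,0,0,-0.187,0,0.5])

```text
t: 15.32
eef_pos: [449.0, -361.1, 56.3]
tcp_rot: [3.141, 0.001, 1.57]
ft_force: [-0.3, 0.4, -0.0]
opening: 0.537
grip_force: 0.0
```

Request:
servo_tool(moves=[0,0,0,0,0.45,0,0,0,0,0.4,0,0,0,0,0.4,0,0,0.03,0,0.4,0,0,0.08,0,0.4,0,0,0.13,0,0.4,0,0.02,0.17,0,0.4,0.01,0.06,0.19,0,0.4,0.02,0.12,0.19,0,0.4,0.03,0.2,0.19,0,0.4,0.05,0.28,0.19,0,0.4,0.07,0.36,0.19,0,0.4])

```text
t: 16.32
eef_pos: [476.7, -215.7, 131.6]
tcp_rot: [-3.141, -0.0, 1.569]
ft_force: [0.6, 0.1, -3.3]
opening: 0.481
grip_force: 29.9
```

Request:
servo_tool(moves=[0.02,0.08,0,0,0.4,0.04,0.16,0,0,0.4,0.06,0.24,0,0,0.4,0.08,0.32,0,0,0.4,0.08,0.4,0,0,0.4,0.08,0.48,0,0,0.4,0.08,0.56,0,0,0.4,0.08,0.64,0,0,0.4,0.08,0.72,0,0,0.4,0.08,0.8,0,0,0.4,0.08,0.88,0,0,0.4,0.08,0.96,0,0,0.4])

```text
t: 17.32
eef_pos: [508.5, 168.6, 131.6]
tcp_rot: [-3.141, 0.0, 1.57]
ft_force: [0.9, -0.2, -4.1]
opening: 0.479
grip_force: 29.9
```

Request:
servo_tool(moves=[0,0.07,0,0,0.4,0,0.12,0,0,0.4,0,0.15,0,0,0.4,0,0.1625,-0.04,0,0.4,0,0.1625,-0.08,0,0.4,0,0.1625,-0.12,0,0.4,0,0.1625,-0.155,0,0.4,0,0.1625,-0.18,0,0.4,0,0.1625,-0.19,0,0.4,0,0.1625,-0.197,0,0.4,0,0.1625,-0.2,0,0.4,0,0.1625,-0.2,0,0.4])

```text
t: 18.32
eef_pos: [509.1, 231.9, 52.2]
tcp_rot: [3.141, -0.0, 1.57]
ft_force: [0.2, 0.2, -3.3]
opening: 0.482
grip_force: 29.9
```

Request:
servo_tool(moves=[0,0,-0.001,0,0.4,0,0,-0.002,0,0.4,0,0,-0.003,0,0.4,0,0,-0.003,0,0.4])

```text
t: 18.65
eef_pos: [509.0, 232.0, 51.1]
tcp_rot: [3.141, -0.0, 1.57]
ft_force: [-0.6, -0.2, 1.2]
opening: 0.481
grip_force: 29.9
```

Request:
servo_tool(moves=[0,0,0,0,0.6,0,0,0,0,0.75,0,0,0,0,0.75,0,0,0.06,0,0.75,0,0,0.14,0,0.75,0,-0.05,0.2,0,0.75,0,-0.15,0.25,0,0.75,0,-0.25,0.3,0,0.75,0,-0.35,0.3,0,0.75,0,-0.45,0.3,0,0.75,0,-0.55,0.3,0,0.75,0,-0.65,0.3,0,0.75])

```text
t: 19.65
eef_pos: [508.6, -30.0, 171.1]
tcp_rot: [3.141, 0.0, 1.57]
ft_force: [1.2, 0.0, 0.0]
opening: 0.75
grip_force: 0.0
```

Request:
servo_tool(moves=[-0.01,-0.1,0,0,0.75,-0.01,-0.2,0,0,0.75,-0.01,-0.3,0,0,0.75,-0.01,-0.4,0,0,0.75,-0.01,-0.5,0,0,0.75,-0.01,-0.58,0,0,0.75,-0.01,-0.64,0,0,0.75,-0.01,-0.668,0,0,0.75,-0.01,-0.668,0,0,0.75,-0.01,-0.668,0,0,0.75,-0.01,-0.668,0,0,0.75,-0.01,-0.668,0,0,0.75])

```text
t: 20.65
eef_pos: [505.0, -293.7, 170.8]
tcp_rot: [-3.142, -0.0, 1.572]
ft_force: [1.0, 0.3, 0.6]
opening: 0.745
grip_force: 0.0
```

Run:
```python
from h import *
from cell import *
print(state()["eef_pos"],state()["tcp_rot"])
p,d=read_camera("wrist"); c=get_calibration("wrist"); cv2.imwrite("pics/w2.png",p)
W=cloud(p,d,c["K"],c["R"],c["t"])
m=(W[...,2]>24)&(W[...,2]<36)&(abs(W[...,0]-505)<40)&(abs(W[...,1]+295)<70)
Q=W[m]; print("fish base",rect(Q),len(Q),np.percentile(Q,[1,50,99],axis=0).round(1).tolist())
T,dt=read_camera("top"); ct=get_calibration("top"); cv2.imwrite("pics/t2.png",T)
V=cloud(T,dt,ct["K"],ct["R"],ct["t"])
for y in(352,292,232):
    q=V[(V[...,2]>90)&(abs(V[...,0]-509)<40)&(abs(V[...,1]-y)<30)]; print(y,rect(q),q[:,2].max())
cv2.imwrite("pics/both.png",np.hstack([cv2.resize(p[100:,:],(430,246)),cv2.resize(T[100:300,60:300],(370,308))[:246]]))
```

```text
[ 505.04982914 -293.74370387  170.80372076] [-3.14158149e+00 -2.02394148e-04  1.57151208e+00]
fish base (array([ 503.5, -296.1]), array([44.4, 98.8]), 0.21) 2307 [[481.6, -344.6, 26.3], [503.1, -302.6, 29.6], [524.8, -246.8, 35.8]]
352 (array([509., 349.]), array([22.6, 28.7]), 82.76) 116.43118072557402
292 (array([509.9, 292.1]), array([47.7, 47.1]), 43.56) 105.59230676755779
232 (array([510. , 231.5]), array([46.7, 46. ]), 25.0) 116.04856385856851
```

View pics/both.png

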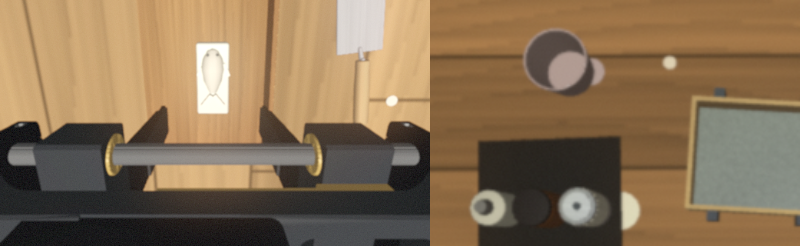

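The crops show the fish clear in the empty stall at crop (212,78). On the mat stand the bottle, jar and can, at crop (488,205), (530,205) and (577,205), upright and inside its edges.

Request:
servo_tool(moves=[-0.002,-0.002,-0.03,0,0.75,-0.002,-0.002,-0.09,0,0.75,-0.002,-0.002,-0.17,0,0.75,-0.002,-0.002,-0.25,0,0.75,-0.002,-0.002,-0.32,0,0.75,-0.002,-0.002,-0.36,0,0.75,-0.002,-0.002,-0.38,0,0.75,-0.002,-0.002,-0.39,0,0.75,-0.002,-0.002,-0.396,0,0.75,-0.002,-0.002,-0.398,0,0.75,-0.002,-0.002,-0.398,0,0.75,-0.002,-0.002,-0.398,0,0.75])

```text
t: 21.75
eef_pos: [504.4, -296.2, 12.4]
tcp_rot: [3.14, 0.001, 1.57]
ft_force: [0.5, -1.2, 0.8]
opening: 0.749
grip_force: 0.0
```

Request:
servo_tool(moves=[0,0,0,0,0.65,0,0,0,0,0.58,0,0,0,0,0.52,0,0,0,0,0.48,0,0,0,0,0.44,0,0,0,0,0.35,0,0,0,0,0.35,0,0,0,0,0.35,0,0,0.01,0,0.35,0,0,0.02,0,0.35,0,0,0.02,0,0.35,0,0,0.02,0,0.35])

```text
t: 22.75
eef_pos: [504.2, -296.1, 19.8]
tcp_rot: [3.141, 0.0, 1.57]
ft_force: [-1.1, 0.6, -1.3]
opening: 0.46
grip_force: 30.0
```

Request:
servo_tool(moves=[0,0,0.03,0,0.35,0,0,0.08,0,0.35,0,0,0.14,0,0.35,0,0.02,0.18,0,0.35,0.02,0.07,0.2,0,0.35,0.04,0.14,0.2,0,0.35,0.06,0.22,0.2,-0.01,0.35,0.08,0.3,0.2,-0.02,0.35,0.1,0.38,0.2,-0.022,0.35,0.12,0.46,0.2,-0.022,0.35,0.14,0.54,0.2,-0.022,0.35,0.16,0.61,0.2,-0.022,0.35])

```text
t: 23.75
eef_pos: [568.2, -50.0, 100.3]
tcp_rot: [3.141, -0.0, 1.501]
ft_force: [0.7, -0.9, -1.9]
opening: 0.466
grip_force: 30.0
```

Request:
servo_tool(moves=[0.015,0.06,0,0,0.35,0.024,0.1,0,0,0.35,0.024,0.12,0,0,0.35,0.024,0.129,0,0,0.35,0.024,0.129,0,0,0.35,0.024,0.129,0,0,0.35])

```text
t: 24.25
eef_pos: [577.5, -1.2, 99.7]
tcp_rot: [3.141, 0.0, 1.5]
ft_force: [0.5, -0.1, -2.3]
opening: 0.461
grip_force: 30.0
```

Run:
```python
from h import *
from cell import *
s=state();print(s["eef_pos"],s["tcp_rot"],s["ft_force"])
p,d=read_camera("wrist"); cv2.imwrite("pics/w3.png",p)
```

```text
[577.50170374  -1.16405283  99.69002086] [3.14144618e+00 1.54237115e-04 1.50045550e+00] [ 0.45779943 -0.12882051 -2.30205837]
```

View pics/w3.png

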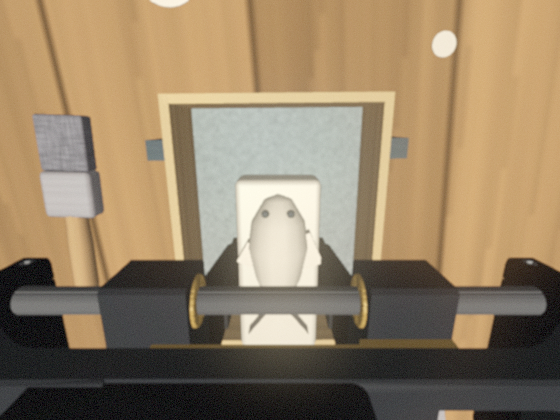

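The wrist view shows the fish held level and square, centred at column 278 between the frame's inner walls (192 and 365).

Request:
servo_tool(moves=[0,0,-0.03,0,0.35,0,0,-0.08,0,0.35,0,0,-0.13,0,0.35,0,0,-0.17,0,0.35,0,0,-0.195,0,0.35,0,0,-0.21,0,0.35,0,0,-0.217,0,0.35,0,0,-0.22,0,0.35,0,0,-0.222,0,0.35,0,0,-0.223,0,0.35,0,0,-0.223,0,0.35,0,0,-0.223,0,0.35])

```text
t: 25.3
eef_pos: [577.9, -0.4, 10.8]
tcp_rot: [3.141, 0.0, 1.501]
ft_force: [1.1, -0.7, -2.3]
opening: 0.46
grip_force: 30.0
```

Request:
servo_tool(moves=[0,0,-0.001,0,0.35,0,0,-0.002,0,0.35,0,0,-0.002,0,0.35,0,0,-0.002,0,0.35])

```text
t: 25.63
eef_pos: [577.7, -0.4, 9.5]
tcp_rot: [3.141, -0.0, 1.501]
ft_force: [-0.5, -0.2, -1.6]
opening: 0.464
grip_force: 30.0
```

Request:
servo_tool(moves=[0,0,-0.001,0,0.35,0,0,-0.001,0,0.35,0,0,-0.001,0,0.35])

```text
t: 25.88
eef_pos: [577.7, -0.4, 9.5]
tcp_rot: [3.141, 0.0, 1.501]
ft_force: [-1.2, 1.2, 5.8]
opening: 0.464
grip_force: 30.0
```

Request:
servo_tool(moves=[0,0,0,0,0.52,0,0,0,0,0.62,0,0,0,0,0.72,0,0,0,0,0.75,0,0,0.05,0,0.75,0,0,0.12,0,0.75,0,0,0.2,0,0.75,-0.01,0.04,0.27,0,0.75,-0.04,0.12,0.3,0,0.75,-0.07,0.21,0.3,0.01,0.75,-0.1,0.3,0.3,0.022,0.75,-0.13,0.39,0.3,0.022,0.75])

```text
t: 26.88
eef_pos: [525.0, 156.8, 129.5]
tcp_rot: [3.141, -0.0, 1.572]
ft_force: [-0.0, -0.0, -0.0]
opening: 0.751
grip_force: 0.0
```

Request:
servo_tool(moves=[-0.03,0.08,0,0,0.75,-0.042,0.14,0,0,0.75,-0.042,0.18,0,0,0.75,-0.042,0.191,0,0,0.75,-0.042,0.191,0,0,0.75,-0.042,0.191,0,0,0.75])

```text
t: 27.38
eef_pos: [508.9, 231.4, 128.9]
tcp_rot: [-3.141, 0.0, 1.57]
ft_force: [-0.4, -0.1, -0.2]
opening: 0.752
grip_force: 0.0
```

Run:
```python
from h import *
from cell import *
s=state();print(s["eef_pos"],s["tcp_rot"],s["ft_force"])
T,dt=read_camera("top"); ct=get_calibration("top"); cv2.imwrite("pics/t3.png",T[140:300,190:490])
V=cloud(T,dt,ct["K"],ct["R"],ct["t"])
q=V[(V[...,2]>20)&(V[...,2]<55)&(abs(V[...,0]-578)<40)&(abs(V[...,1])<65)]; print("fish",rect(q))
```

```text
[508.94201069 231.39113816 128.90856069] [-3.14145710e+00  2.40456272e-04  1.57011565e+00] [-0.44936454 -0.14684815 -0.16866082]
fish (array([5.79e+02, 3.00e-01]), array([99.9, 44.6]), 85.92)
```

View pics/t3.png

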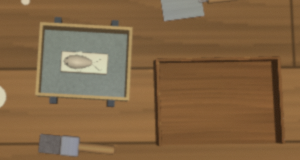

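The top crop shows the fish at crop (84,62), lying lengthwise in the middle of the frame, and the stall empty.

Request:
servo_tool(moves=[0,0,-0.03,0,0.75,0,0,-0.08,0,0.75,0,0,-0.13,0,0.75,0,0,-0.17,0,0.75,0,0,-0.19,0,0.75,0,0,-0.195,0,0.75,0,0,-0.195,0,0.75,0,0,-0.195,0,0.75,0,0,-0.195,0,0.65,0,0,-0.195,0,0.58,0,0,-0.195,0,0.53,0,0,-0.195,0,0.5])

```text
t: 28.43
eef_pos: [509.0, 232.1, 51.5]
tcp_rot: [3.141, -0.0, 1.57]
ft_force: [-0.8, 0.4, 1.0]
opening: 0.533
grip_force: 0.0
```

Request:
servo_tool(moves=[0,0,0,0,0.45,0,0,0,0,0.4,0,0,0,0,0.4,0,0,0.03,0,0.4,0,0,0.08,0,0.4,0,0,0.13,0,0.4,0,-0.02,0.18,0,0.4,-0.02,-0.07,0.2,0,0.4,-0.04,-0.14,0.2,0,0.4,-0.06,-0.22,0.2,0,0.4,-0.08,-0.3,0.2,0,0.4,-0.1,-0.38,0.2,0,0.4])

```text
t: 29.43
eef_pos: [468.0, 78.8, 130.9]
tcp_rot: [-3.141, 0.0, 1.571]
ft_force: [0.8, 0.2, -2.6]
opening: 0.481
grip_force: 30.0
```

Request:
servo_tool(moves=[-0.02,-0.08,0,0,0.4,-0.04,-0.16,0,0,0.4,-0.052,-0.24,0,0,0.4,-0.052,-0.32,0,0,0.4,-0.052,-0.4,0,0,0.4,-0.052,-0.48,0,0,0.4,-0.052,-0.56,0,0,0.4,-0.052,-0.64,0,0,0.4,-0.052,-0.72,0,0,0.4,-0.052,-0.8,0,0,0.4,-0.052,-0.88,0,0,0.4,-0.052,-0.95,0,0,0.4])

```text
t: 30.43
eef_pos: [447.6, -301.9, 130.7]
tcp_rot: [-3.141, -0.0, 1.569]
ft_force: [0.1, 0.3, -2.6]
opening: 0.478
grip_force: 30.0
```

Request:
servo_tool(moves=[0,-0.07,0,0,0.4,0,-0.12,0,0,0.4,0,-0.145,0,0,0.4,0,-0.152,-0.01,0,0.4,0,-0.152,-0.05,0,0.4,0,-0.152,-0.09,0,0.4,0,-0.152,-0.13,0,0.4,0,-0.152,-0.16,0,0.4,0,-0.152,-0.175,0,0.4,0,-0.152,-0.182,0,0.4,0,-0.152,-0.184,0,0.4,0,-0.152,-0.184,0,0.4])

```text
t: 31.43
eef_pos: [448.3, -360.5, 57.8]
tcp_rot: [3.141, 0.0, 1.57]
ft_force: [-0.8, -0.4, -3.5]
opening: 0.484
grip_force: 30.0
```

Request:
servo_tool(moves=[0,0,-0.001,0,0.4,0,0,-0.002,0,0.4,0,0,-0.003,0,0.4,0,0,-0.004,0,0.4,0,0,-0.004,0,0.4])

```text
t: 31.85
eef_pos: [448.2, -361.0, 56.3]
tcp_rot: [3.141, 0.0, 1.57]
ft_force: [-1.7, 0.4, 2.0]
opening: 0.477
grip_force: 30.0
```

Request:
servo_tool(moves=[0,0,0,0,0.55,0,0,0,0,0.65,0,0,0,0,0.75,0,0,0.05,0,0.75,0,0,0.12,0,0.75,0,0.03,0.19,0,0.75,0.02,0.12,0.19,0,0.75,0.04,0.22,0.19,0,0.75,0.06,0.32,0.19,0,0.75,0.08,0.42,0.19,0,0.75,0.1,0.52,0.19,0,0.75,0.12,0.62,0.19,0,0.75])

```text
t: 32.85
eef_pos: [496.2, -111.0, 132.1]
tcp_rot: [3.141, 0.0, 1.57]
ft_force: [1.4, -0.2, -0.2]
opening: 0.75
grip_force: 0.0
```

Request:
servo_tool(moves=[0.02,0.1,0,0,0.75,0.032,0.2,0,0,0.75,0.032,0.3,0,0,0.75,0.032,0.4,0,0,0.75,0.032,0.5,0,0,0.75,0.032,0.6,0,0,0.75,0.032,0.7,0,0,0.75,0.032,0.8,0,0,0.75,0.032,0.9,0,0,0.75,0.032,0.97,0,0,0.75,0.032,1.0,0,0,0.75,0.032,1.0,0,0,0.75])

```text
t: 33.85
eef_pos: [508.5, 289.2, 131.6]
tcp_rot: [3.141, -0.0, 1.573]
ft_force: [-0.9, -0.7, 0.1]
opening: 0.749
grip_force: 0.0
```

```bash
cat > cmp.py <<'E'
from h import *
from cell import *
import sys
box=dict(top=dict(can=(437,476,245,285,95,130),jar=(400,436,245,285,88,130),bottle=(355,392,245,285,60,130)),
 scene=dict(bottle=(165,200,170,225,62,130),jar=(132,165,180,240,86,130),can=(96,130,190,245,95,130)))
for cam in("top","scene"):
    f=np.load(cam+"0.npz"); p0,d0=f["p"],f["d"]; c=get_calibration(cam); K,R,t=(c[k] for k in"KRt"); p,d=read_camera(cam); cv2.imwrite(f"pics/{cam}_{sys.argv[1]}.png",p)
    for o in sys.argv[2:]:
        b=box[cam][o]; r=[]
        for D in(d0,d):
            s=cloud(None,D,K,R,t)[b[2]:b[3],b[0]:b[1]].reshape(-1,3); s=s[(s[:,2]>b[4])&(s[:,2]<b[5])]; r.append(np.array(rect(s)[0])); r.append(s[:,:2].mean(0))
        u0,u1,v0,v1=b[:4]; T=cv2.cvtColor(p0[v0:v1,u0:u1],6).astype(np.float32); I=cv2.cvtColor(p[v0:v1,u0:u1],6).astype(np.float32)
        M=np.eye(2,3,dtype=np.float32); 
        cc,M=cv2.findTransformECC(T,I,M,cv2.MOTION_TRANSLATION)
        u,v=(u0+u1)/2,(v0+v1)/2; e=ray(u+M[0,2],v+M[1,2],80,K,R,t)-ray(u,v,80,K,R,t)
        print(cam,o,"rect d",(r[2]-r[0]).round(2),"mean d",(r[3]-r[1]).round(2),"ecc",round(cc,4),M[:,2].round(2),e[:2].round(2))
E
python3 cmp.py a can
```

```text
top can rect d [-0.1 -0.2] mean d [0.38 0.11] ecc 0.9906 [-0.04 -0.29] [0.57 0.05]
scene can rect d [0.9 1.2] mean d [0.6  0.03] ecc 0.944 [0.2  0.16] [0.76 0.24]
```

The can is back within about 0.5 mm of its first place (top and scene comparison). The jar is next.

Request:
servo_tool(moves=[0,0.012,0,0,0.75,0,0.012,-0.04,0,0.75,0,0.012,-0.09,0,0.75,0,0.012,-0.14,0,0.75,0,0.012,-0.18,0,0.75,0,0.012,-0.2,0,0.75,0,0.012,-0.202,0,0.75,0,0.012,-0.202,0,0.75,0,0.012,-0.202,0,0.75,0,0.012,-0.202,0,0.66,0,0.012,-0.202,0,0.6,0,0.012,-0.202,0,0.55])

```text
t: 34.95
eef_pos: [509.1, 292.1, 51.7]
tcp_rot: [3.141, -0.0, 1.57]
ft_force: [0.1, -0.1, -0.3]
opening: 0.592
grip_force: 0.0
```

Request:
servo_tool(moves=[0,0,0,0,0.48,0,0,0,0,0.4,0,0,0,0,0.4,0,0,0.03,0,0.4,0,0,0.08,0,0.4,0,0,0.13,0,0.4,0,-0.02,0.18,0,0.4,-0.02,-0.07,0.2,0,0.4,-0.04,-0.14,0.2,0,0.4,-0.06,-0.22,0.2,0,0.4,-0.08,-0.3,0.2,0,0.4,-0.1,-0.38,0.2,0,0.4])

```text
t: 35.95
eef_pos: [468.1, 138.8, 131.7]
tcp_rot: [3.141, 0.0, 1.571]
ft_force: [1.6, 0.8, -3.5]
opening: 0.517
grip_force: 30.0
```

Request:
servo_tool(moves=[-0.02,-0.08,0,0,0.4,-0.04,-0.16,0,0,0.4,-0.0585,-0.24,0,0,0.4,-0.0585,-0.32,0,0,0.4,-0.0585,-0.4,0,0,0.4,-0.0585,-0.48,0,0,0.4,-0.0585,-0.56,0,0,0.4,-0.0585,-0.64,0,0,0.4,-0.0585,-0.72,0,0,0.4,-0.0585,-0.8,0,0,0.4,-0.0585,-0.88,0,0,0.4,-0.0585,-0.95,0,0,0.4])

```text
t: 36.95
eef_pos: [445.2, -242.1, 131.7]
tcp_rot: [3.141, 0.0, 1.569]
ft_force: [0.3, -0.3, -2.9]
opening: 0.517
grip_force: 30.0
```

Request:
servo_tool(moves=[0,-0.05,0,0,0.4,0,-0.085,0,0,0.4,0,-0.1,0,0,0.4,0,-0.104,-0.01,0,0.4,0,-0.104,-0.05,0,0.4,0,-0.104,-0.09,0,0.4,0,-0.104,-0.13,0,0.4,0,-0.104,-0.16,0,0.4,0,-0.104,-0.175,0,0.4,0,-0.104,-0.182,0,0.4,0,-0.104,-0.184,0,0.4,0,-0.104,-0.184,0,0.4])

```text
t: 37.95
eef_pos: [445.7, -281.3, 57.8]
tcp_rot: [3.141, 0.0, 1.571]
ft_force: [0.3, -1.1, -2.4]
opening: 0.521
grip_force: 30.0
```

Request:
servo_tool(moves=[0,0,-0.001,0,0.4,0,0,-0.002,0,0.4,0,0,-0.003,0,0.4,0,0,-0.004,0,0.4,0,0,-0.004,0,0.4])

```text
t: 38.37
eef_pos: [445.6, -281.8, 56.4]
tcp_rot: [3.141, 0.001, 1.57]
ft_force: [-0.5, 0.5, 3.1]
opening: 0.518
grip_force: 30.0
```

Request:
servo_tool(moves=[0,0,0,0,0.58,0,0,0,0,0.67,0,0,0,0,0.75,0,0,0.05,0,0.75,0,0,0.12,0,0.75,0,0.03,0.19,0,0.75,0.02,0.12,0.2,0,0.75,0.04,0.22,0.2,0,0.75,0.06,0.32,0.2,0,0.75,0.08,0.42,0.2,0,0.75,0.1,0.52,0.2,0,0.75,0.12,0.62,0.2,0,0.75])

```text
t: 39.37
eef_pos: [493.5, -31.7, 136.0]
tcp_rot: [3.141, 0.0, 1.57]
ft_force: [1.0, -0.5, -0.0]
opening: 0.751
grip_force: 0.0
```

Request:
servo_tool(moves=[0.02,0.1,0,0,0.75,0.0385,0.2,0,0,0.75,0.0385,0.3,0,0,0.75,0.0385,0.4,0,0,0.75,0.0385,0.5,0,0,0.75,0.0385,0.6,0,0,0.75,0.0385,0.7,0,0,0.75,0.0385,0.8,0,0,0.75,0.0385,0.88,0,0,0.75,0.0385,0.94,0,0,0.75,0.0385,0.964,0,0,0.75,0.0385,0.964,0,0,0.75])

```text
t: 40.37
eef_pos: [508.5, 353.6, 135.5]
tcp_rot: [-3.142, -0.0, 1.572]
ft_force: [-0.6, -0.9, 0.1]
opening: 0.749
grip_force: 0.0
```

```bash
python3 cmp.py b can jar
```

```text
top can rect d [-0.1 -0.7] mean d [0.52 0.32] ecc 0.9922 [-0.01 -0.31] [ 0.62 -0.  ]
top jar rect d [-0.2 -0.1] mean d [-0.09  0.15] ecc 0.9122 [-0.15  0.01] [-0.01  0.3 ]
scene can rect d [0.5 0. ] mean d [0.49 0.05] ecc 0.9458 [0.2  0.19] [0.87 0.22]
scene jar rect d [-0.6  0.8] mean d [-0.33 -0.17] ecc 0.7658 [0.88 3.45] [13.55 -2.05]
```

The jar is back within about 0.3 mm. The scene ECC value for it is spoiled by the missing fish behind. The bottle is next.

Request:
servo_tool(moves=[0,0,-0.01,0,0.75,0,0,-0.05,0,0.75,0,0,-0.1,0,0.75,0,0,-0.15,0,0.75,0,0,-0.19,0,0.75,0,0,-0.208,0,0.75,0,0,-0.212,0,0.75,0,0,-0.212,0,0.75,0,0,-0.212,0,0.75,0,0,-0.212,0,0.65,0,0,-0.212,0,0.57,0,0,-0.212,0,0.52])

```text
t: 41.47
eef_pos: [509.1, 352.1, 51.7]
tcp_rot: [3.141, -0.0, 1.57]
ft_force: [0.1, -0.3, -0.8]
opening: 0.595
grip_force: 0.0
```

Request:
servo_tool(moves=[0,0,0,0,0.46,0,0,0,0,0.4,0,0,0,0,0.4,0,0,0.03,0,0.4,0,0,0.08,0,0.4,0,0,0.13,0,0.4,0,-0.02,0.18,0,0.4,-0.02,-0.07,0.2,0,0.4,-0.04,-0.14,0.2,0,0.4,-0.06,-0.22,0.2,0,0.4,-0.08,-0.3,0.2,0,0.4,-0.1,-0.38,0.2,0,0.4])

```text
t: 42.47
eef_pos: [468.1, 198.8, 131.7]
tcp_rot: [3.141, -0.0, 1.571]
ft_force: [0.7, -0.0, -1.2]
opening: 0.479
grip_force: 30.0
```

Request:
servo_tool(moves=[-0.02,-0.08,0,0,0.4,-0.04,-0.16,0,0,0.4,-0.06,-0.24,0,0,0.4,-0.068,-0.32,0,0,0.4,-0.068,-0.4,0,0,0.4,-0.068,-0.48,0,0,0.4,-0.068,-0.56,0,0,0.4,-0.068,-0.64,0,0,0.4,-0.068,-0.72,0,0,0.4,-0.068,-0.8,0,0,0.4,-0.068,-0.87,0,0,0.4,-0.068,-0.93,0,0,0.4])

```text
t: 43.47
eef_pos: [441.5, -174.0, 131.7]
tcp_rot: [3.141, 0.0, 1.569]
ft_force: [0.5, 0.4, -1.8]
opening: 0.48
grip_force: 30.0
```

Request:
servo_tool(moves=[0,-0.045,0,0,0.4,0,-0.07,0,0,0.4,0,-0.0775,0,0,0.4,0,-0.0775,-0.01,0,0.4,0,-0.0775,-0.05,0,0.4,0,-0.0775,-0.09,0,0.4,0,-0.0775,-0.13,0,0.4,0,-0.0775,-0.16,0,0.4,0,-0.0775,-0.175,0,0.4,0,-0.0775,-0.182,0,0.4,0,-0.0775,-0.184,0,0.4,0,-0.0775,-0.184,0,0.4])

```text
t: 44.47
eef_pos: [441.9, -202.7, 57.8]
tcp_rot: [3.141, 0.0, 1.57]
ft_force: [-0.5, -0.3, -2.2]
opening: 0.48
grip_force: 30.0
```

Request:
servo_tool(moves=[0,0,-0.001,0,0.4,0,0,-0.002,0,0.4,0,0,-0.003,0,0.4,0,0,-0.004,0,0.4,0,0,-0.004,0,0.4])

```text
t: 44.88
eef_pos: [441.8, -203.1, 56.3]
tcp_rot: [3.141, 0.0, 1.57]
ft_force: [-0.8, 1.2, 3.0]
opening: 0.473
grip_force: 30.0
```

Contact again; release, rise and move clear to check.

Request:
servo_tool(moves=[0,0,0,0,0.55,0,0,0,0,0.65,0,0,0,0,0.75,0,0,0.05,0,0.75,0,0,0.12,0,0.75,0,0.02,0.2,0,0.75,0,0.1,0.28,0,0.75,0,0.2,0.35,0,0.75,0,0.3,0.4,0,0.75,0,0.4,0.4,0,0.75,0,0.5,0.4,0,0.75,0,0.6,0.4,0,0.75])

```text
t: 45.88
eef_pos: [441.4, 31.3, 216.7]
tcp_rot: [3.14, 0.0, 1.569]
ft_force: [2.0, -0.2, 0.2]
opening: 0.748
grip_force: 0.0
```

Request:
servo_tool(moves=[0,0.1,0,0,0.75,0,0.2,0,0,0.75,0,0.3,0,0,0.75,0,0.4,0,0,0.75,0,0.5,0,0,0.75,0,0.6,0,0,0.75,0,0.7,0,0,0.75,0,0.75,0,0,0.75,0,0.75,0,0,0.75])

```text
t: 46.63
eef_pos: [441.2, 333.2, 215.4]
tcp_rot: [3.141, -0.001, 1.573]
ft_force: [-1.2, -0.1, -0.0]
opening: 0.75
grip_force: 0.0
```

```bash
python3 cmp.py c can jar bottle
```

```text
top can rect d [ 0.3 -0.5] mean d [0.39 0.19] ecc 0.9907 [-0.02 -0.29] [0.57 0.01]
top jar rect d [0.3 0. ] mean d [-0.11 -0.06] ecc 0.9125 [-0.14  0.01] [-0.02  0.28]
top bottle rect d [0.4 0. ] mean d [-0.54 -0.01] ecc 0.9818 [0.09 0.33] [-0.66 -0.16]
scene can rect d [0.4 0.7] mean d [0.64 0.01] ecc 0.9464 [0.2  0.19] [0.87 0.21]
scene jar rect d [-0.6 -0.6] mean d [-0.25 -0.34] ecc 0.7696 [0.88 3.43] [13.48 -2.03]
scene bottle rect d [-1.   1.2] mean d [-0.83 -0.01] ecc 0.9896 [-0.14 -0.1 ] [-0.54 -0.15]
```

View pics/scene_c.png

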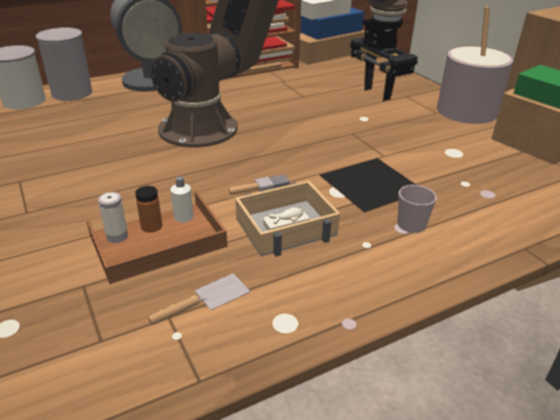

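View pics/top_c.png

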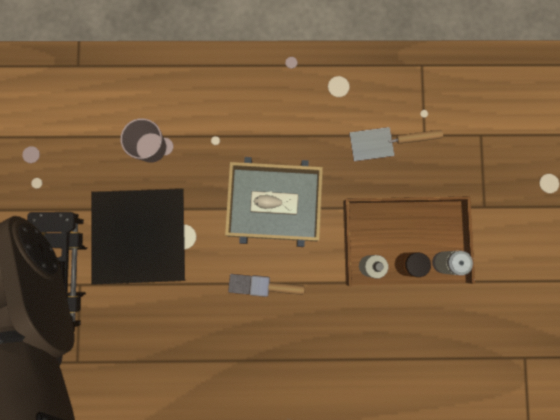

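Both views show the containers upright in their own places, all within 1 mm: bottle (376,266), jar (417,264) and can (459,263). The fish is centred in the frame at (274,203), and the cup, spatula and brush have not moved.

```bash
python3 -c "
from cell import *
print(job_done())"
```

```text
the job is handed in; nothing more can be done
None
```

The job is handed in: the fish lies base down in the middle of the frame along its length, all three containers stand in their own places within about 1 mm of where they started, and the cup, spatula and brush were not moved.

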